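# Fill the chocolate tube to the line

## Robot

A 6-joint arm with a two-finger parallel gripper is mounted at the origin on the work surface. World frame = base frame: x ahead of the robot, y to its left, z up, the work surface at z = 0. Lengths are in m, angles in degrees, forces in N, time in s.
With the tool pointing down it reaches from about 0.325 to 0.85 m from the base axis. Payload 15.5 kg.
Tool frame: the origin (TCP) lies at the very end of the fingers, on their centre line; the grasp point (between the pads) lies arm.grip_depth behind it (arm.grip_depth is the distance from the TCP to the grasp point, in m); z points along the fingers, y is the direction in which the jaws open and shut (so a half turn about z gives the same grasp; the last joint's range is limited). The gripper opens to 91 mm and grips with 3 to 60 N. Pads are 32 mm wide; open, the fingers measure 118 mm over their backs; the gripper's body (76 mm by 178 mm) begins 60 mm behind the grasp point.
Start: joints at [-73.138, 28.281, 77.091, -0, 74.628, -5.472], TCP at [0.238, -0.578, 0.214] pointing down, gripper open.
Joint ranges: [-166.48, 166.48], [-47.26, 123.95], [12.59, 153.08], [-70.14, 250.14], [6.76, 159.57], [-176.63, 176.63]. Speed limits (degrees/s): [108.29, 108.29, 147.25, 172.46, 172.46, 172.46].

## Interface

Orientations are given as a 3x3 rotation matrix whose columns are the frame's x, y, z axes.
In Python, from rig import arm gives the robot as it stands. Calls block until the motion is done:
- arm.move_to(position, orientation): joint-space move of the TCP to a pose.
- arm.move_l(position, orientation=None, feed=0.15): straight line of the TCP; orientation=None keeps the orientation; feed is the mean speed in m/s.
- arm.move_joints(angles): joint-space move.
- arm.grip(opening): finger opening in m; the grip force is fixed at half the most; returns when the fingers have stopped.
- arm.sleep(seconds).
- arm.solve_ik(position, orientation): joint angles nearest the present ones, or None.
- arm.snapshot(name): name is "scene" or "top" or "wrist"; returns the picture (400x640x3 uint8, red, green, blue); there is no depth.
- arm.get_calibration(name): a dict with "intrinsics" (3x3 intrinsics, pixels), "k1" (the pictures are not rectified: a ray, as slopes to the right and down, at radius r is drawn at 1 + k1 r^2 times it, then the intrinsics apply), "cam_to_world" (4x4, takes a point from camera to world coordinates). Camera axes: x right, y down, z forward; pixel columns grow to the right and rows downward; lengths in m; the calibration is good to about 2 mm. A picture is of the moment at which its call begins: read the wrist's pose just before it. get_calibration takes no time and is no camera call; for the wrist camera it gives the pose at the moment of the call.
A pose or a line that the arm cannot do raises arm.Unreachable and nothing moves.
- arm.sign_off(): hands the job in, once; it reports no verdict.
Readings, each from a call of its own:
- arm.current_t(): time.
- arm.current_joint_positions(): joint angles.
- arm.current_dq(): joint speeds.
- arm.current_tau(): joint torques, N m.
- arm.current_ee_pos(): TCP position.
- arm.current_tool_rot(): TCP orientation.
- arm.current_force(): force on the tool from outside, world axes, zero at the start.
- arm.current_torque(): the same for the moment, N m.
- arm.current_width(): finger opening in m.
Only numpy, scipy, OpenCV 4.12 (cv2) and the standard library are available. Lean on these libraries where they do the work, as an engineer would, in place of code of your own. Each camera call takes 0.05 s, during which the arm holds its last target. There are 200 camera calls.

## Task

Stack dark chocolate discs flat in the clear tube until the top of the stack is level with the red line, and no higher. Lower each disc to the tube's mouth before you let go of it; don't drop it from a height.

Things in the scene. Friction and masses are not known exactly. Their poses are not given: they have to be found in the camera images.
- tube_floor (a point): Clear tube on a round white foot 120 mm wide, fixed. Point: centre of its inner floor, 30 mm above the table; z up the axis. Bore 72 mm, wall 4, rim 50 mm above this floor; a 4 mm red line runs round it 40 mm above this floor (two discs high). Fingers don't fit in beside a disc: hold a disc's upper half, let its lower part enter the mouth, fingertips just over the rim, then open: it drops flat.
- choc_a_center (a point): Dark brown chocolate disc, a cross scored in its top, one of three alike (any two will do), 52 mm in diameter, 20 thick, 38 to 72 g, lying flat on the table. Point: its centre, half-way up; z is its axis. A pink and a yellow sugared biscuit of the same size lie among the discs: not chocolate. Neighbours lie at least 100 mm apart.
- choc_b_center (a point): Dark brown chocolate disc, a cross scored in its top, the second of the three, 52 mm in diameter, 20 thick, 38 to 72 g, lying flat on the table. Point: its centre, half-way up; z is its axis.
- choc_c_center (a point): Dark brown chocolate disc, a cross scored in its top, the third of the three, 52 mm in diameter, 20 thick, 38 to 72 g, lying flat on the table. Point: its centre, half-way up; z is its axis.

How it is judged:
By the outcome, as a careful person would: the job done as asked, in the order asked, and still so for the second after the job is handed in, with the robot touching nothing.
It also fails if it takes over 48 s, if anything falls off the work surface, if the arm or the gripper's body presses on something with over 40 N, if the wrist force passes 120 N, or if a joint passes its speed limit or range.

## Working session

There is one attempt and no reset: what is moved stays moved. The work goes in short steps, each a Python script; the robot and the scene stay as the last script left them, time stands still between calls to the robot, and variables do not carry over. Pictures are saved under pics/ and viewed, and the job is handed in when it is done.

```bash
mkdir -p pics
cat > h.py <<'E'
import numpy as np, cv2
from rig import arm
def save(n,f):
    c=arm.get_calibration(n); im=arm.snapshot(n); cv2.imwrite(f'pics/{f}.png',im[:,:,::-1]); return im,c
def ray(c,u,v,z):
    K=np.array(c['intrinsics']);T=np.array(c['cam_to_world'])
    d=np.array([(u-K[0,2])/K[0,0],(v-K[1,2])/K[1,1]]);s=d.copy()
    for _ in range(20): s=d/(1+c['k1']*(s@s))
    w=T[:3,:3]@np.array([s[0],s[1],1]);o=T[:3,3]
    return o+w*(z-o[2])/w[2]
def proj(c,p):
    K=np.array(c['intrinsics']);T=np.array(c['cam_to_world'])
    q=T[:3,:3].T@(np.array(p)-T[:3,3]);s=q[:2]/q[2];s=s*(1+c['k1']*(s@s))
    return K[:2,:2]@s+K[:2,2]
E
python3 - <<'E'
from h import *
for n in('scene','top','wrist'):
    im,c=save(n,n+'0');print(n,c['k1'],np.round(c['cam_to_world'],3).tolist(),np.round(c['intrinsics'],0).tolist())
print(arm.grip_depth,arm.current_width(),np.round(arm.current_tool_rot(),3).tolist(),arm.current_t())
E
```

```text
scene 0.004067764381148512 [[0.393, 0.552, -0.736, 1.312], [0.919, -0.222, 0.325, -0.312], [0.016, -0.804, -0.594, 0.658], [0.0, 0.0, 0.0, 1.0]] [[414.0, 0.0, 324.0], [0.0, 414.0, 195.0], [0.0, 0.0, 1.0]]
top -0.06297079256641265 [[-0.018, -0.997, 0.07, 0.47], [-1.0, 0.017, -0.022, 0.018], [0.021, -0.07, -0.997, 0.96], [0.0, 0.0, 0.0, 1.0]] [[458.0, 0.0, 320.0], [0.0, 458.0, 206.0], [0.0, 0.0, 1.0]]
wrist -0.009555417699335947 [[0.38, -0.884, -0.273, 0.316], [-0.925, -0.363, -0.111, -0.545], [-0.001, 0.295, -0.955, 0.385], [0.0, 0.0, 0.0, 1.0]] [[315.0, 0.0, 322.0], [0.0, 315.0, 197.0], [0.0, 0.0, 1.0]]
0.0188 0.0911865181555353 [[0.925, 0.38, -0.0], [0.38, -0.925, 0.001], [0.0, -0.001, -1.0]] 0.15
```

View pics/top0.png

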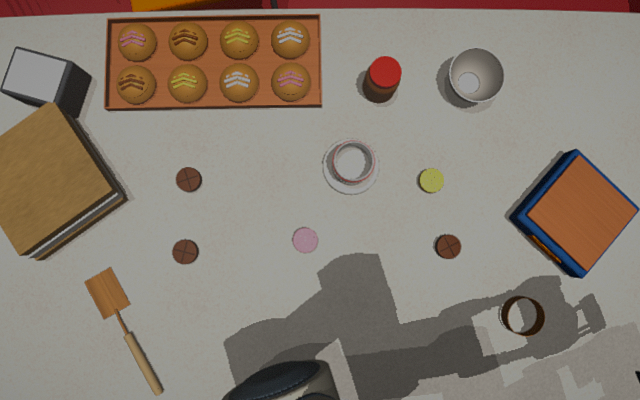

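View pics/scene0.png

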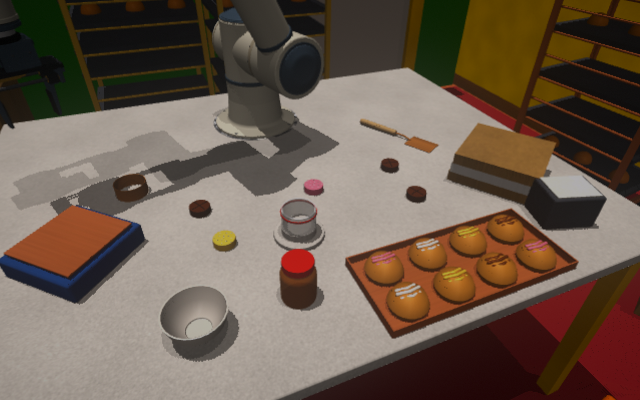

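Run:
```python
from h import *
c=arm.get_calibration('top'); im=cv2.imread('pics/top0.png')
for n,u,v,z in(('a',189,179,.02),('b',185,251,.02),('c',448,246,.02),('rim',353,161,.08),('foot',350.5,166,.004),('pink',305,240,.02),('yel',431,180,.02)):
    p=ray(c,u,v,z);print(n,p.round(4),np.hypot(p[0],p[1]).round(3))
cv2.imwrite('pics/crop.png',cv2.hconcat([cv2.resize(im[v-40:v+40,u-40:u+40],(400,400),interpolation=2) for u,v in((352,165),(448,246))]))
cs=[im[v-25:v+25,u-25:u+25] for u,v in((189,179),(185,251))]
cv2.imwrite('pics/crop2.png',cv2.hconcat([cv2.resize(x,(400,400),interpolation=2) for x in cs]))
```

```text
a [0.5964 0.2672 0.02  ] 0.653
b [0.4482 0.2752 0.02  ] 0.526
c [ 0.4484 -0.2663  0.02  ] 0.522
rim [ 0.6184 -0.0672  0.08  ] 0.622
foot [ 0.6207 -0.0691  0.004 ] 0.624
pink [0.4666 0.0293 0.02  ] 0.467
yel [ 0.5864 -0.2355  0.02  ] 0.632
```

View pics/crop.png

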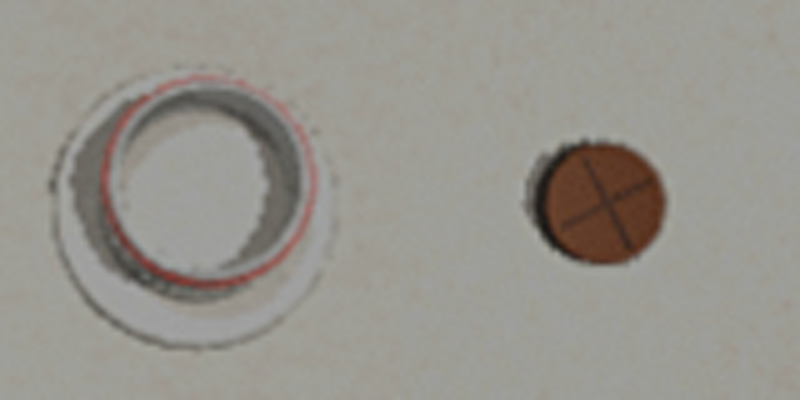

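View pics/crop2.png

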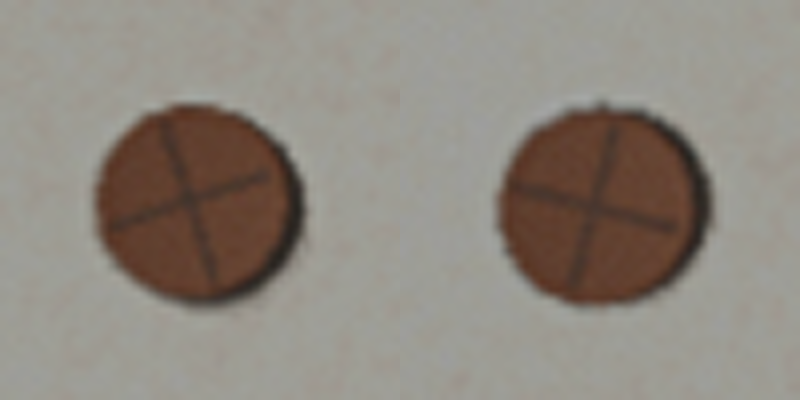

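```bash
cat >> h.py <<'E'
def R(p):
    t=np.arctan2(p[1],p[0]);s,c=np.sin(t),np.cos(t)
    return np.array([[-s,c,0],[c,s,0],[0,0,-1.]])
E
python3 - <<'E'
from h import *
c=arm.get_calibration('top')
p=ray(c,449.2,246.6,.02)
arm.move_to([p[0],p[1],.12],R(p))
im,w=save('wrist','w1');print(p,proj(w,[p[0],p[1],.02]),proj(w,[.6184,-.0672,.08]),arm.current_ee_pos(),arm.current_joint_positions(),arm.current_t())
E
```

```text
[ 0.44710145 -0.26882407  0.02      ] [321.485556   197.41684965] [ 407.95975635 -277.33647594] [ 0.44712741 -0.27002467  0.12027975] [-3.76743938e+01  2.68894279e+01  9.78499841e+01 -1.01457124e-02
  5.52085823e+01 -6.56018205e+00] 1.6333
```

View pics/w1.png

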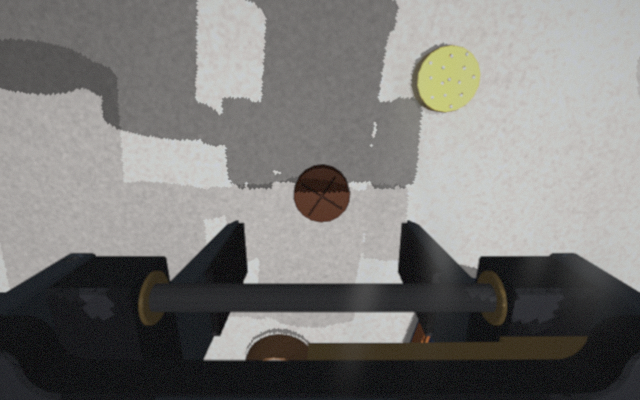

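Run:
```python
from h import *
w=arm.get_calibration('wrist')
p=ray(w,322,193.2,.02);print(p)
r=arm.current_tool_rot()
arm.move_l([p[0],p[1],.009],R(p),feed=.12)
print(arm.current_ee_pos(),arm.current_force())
arm.grip(.03);print(arm.current_width())
arm.move_l([p[0],p[1],.15],feed=.25)
print(arm.current_width(),arm.current_force())
q=np.array([.6187,-.0675])
arm.move_to([*q,.15],R(q))
im,w=save('wrist','w2');save('scene','s2');
print(arm.current_ee_pos(),proj(w,[*q,.08]),arm.current_t())
```

```text
[ 0.44947773 -0.26575773  0.02      ]
[ 0.44976132 -0.2660395   0.00954838] [ 0.38538947 -0.82061398  1.1510625 ]
0.05124679172509297
0.051109326317690294 [-0.01377721  0.40177439 -0.40992811]
[ 0.61799888 -0.06897841  0.14983047] [322.84714317 208.40989149] 5.2417
```

View pics/w2.png

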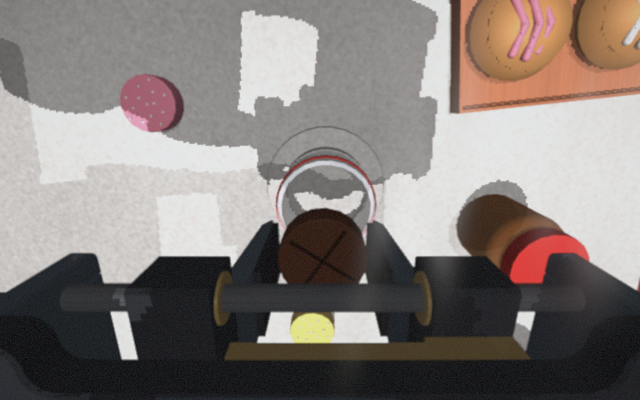

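View pics/s2.png

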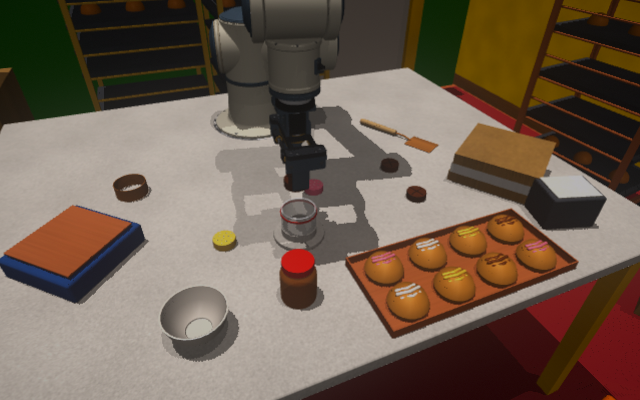

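Run:
```python
from h import *
w=arm.get_calibration('wrist')
a=ray(w,326,206,.08);b=ray(w,325,183,.005);print(a,b,proj(w,[.6187,-.0675,.005]))
im=cv2.imread('pics/w2.png');cv2.imwrite('pics/c2.png',cv2.resize(im[110:290,225:425],None,fx=3,fy=3,interpolation=2))
```

```text
[ 0.62159105 -0.06640751  0.08      ] [ 0.62127691 -0.06661691  0.005     ] [322.62350312 184.08542469]
```

View pics/c2.png

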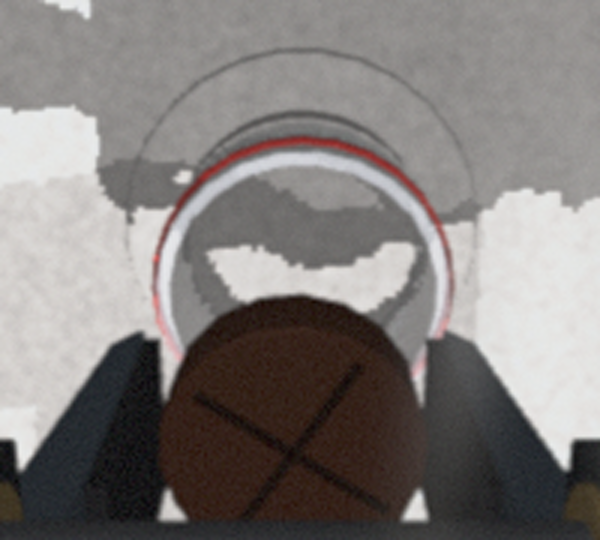

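Run:
```python
from h import *
q=np.array([.6212,-.0667])
arm.move_l([*q,.15],R(q),feed=.1)
arm.move_l([*q,.083],feed=.08)
arm.sleep(.15)
print(arm.current_ee_pos(),arm.current_force())
arm.grip(.091);arm.sleep(.2)
arm.move_l([*q,.15],feed=.25)
save('wrist','w3')
c=arm.get_calibration('top');p=ray(c,187.7,178.9,.02)
arm.move_to([p[0],p[1],.12],R(p))
im,w=save('wrist','w4');save('top','t4');print(p,proj(w,[p[0],p[1],.02]),arm.current_t())
a=[cv2.imread(f'pics/{n}.png')[:,100:540] for n in('w3','w4')]
cv2.imwrite('pics/w34.png',cv2.resize(cv2.hconcat(a),(800,364)))
```

```text
[ 0.62150714 -0.0667673   0.08353307] [ 0.25832901  0.96220974 -0.47353349]
[0.59662446 0.26989883 0.02      ] [321.61509337 196.74435718] 9.4417
```

View pics/w3.png

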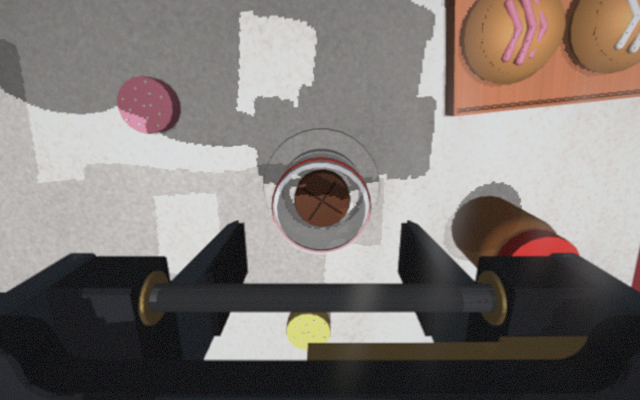

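View pics/w4.png

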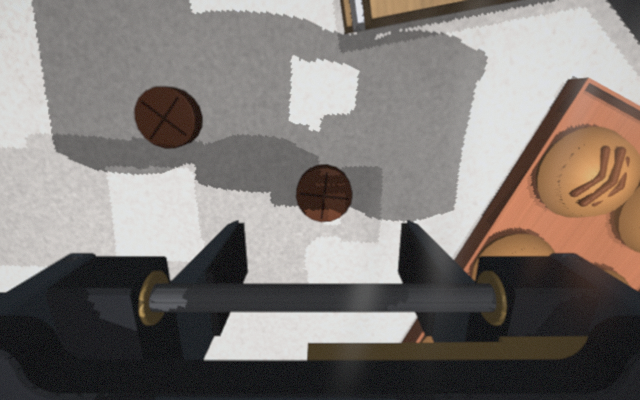

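View pics/t4.png

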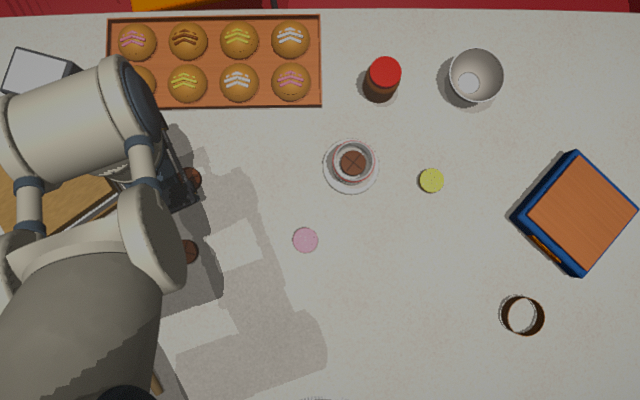

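Run:
```python
from h import *
w=arm.get_calibration('wrist')
p=ray(w,324,193.3,.02);print(p)
arm.move_l([p[0],p[1],.009],R(p),feed=.12)
print(arm.current_ee_pos(),arm.current_force())
arm.grip(.03);print(arm.current_width())
arm.move_l([p[0],p[1],.15],feed=.25)
q=np.array([.6212,-.0667])
arm.move_to([*q,.15],R(q));arm.sleep(.2)
save('wrist','w5')
print(arm.current_width(),arm.current_ee_pos())
arm.move_l([*q,.083],feed=.08)
arm.sleep(.15)
print(arm.current_ee_pos(),arm.current_force())
arm.grip(.091);arm.sleep(.2)
arm.move_l([*q,.15],feed=.25)
save('wrist','w6')
arm.move_to([.45,-.25,.25],R([.45,-.25]));arm.sleep(.3)
s,_=save('scene','s6');t,_=save('top','t6')
a=cv2.resize(s[170:260,250:350],(400,360),interpolation=2);b=cv2.resize(t[120:210,305:405],(400,360),interpolation=2)
cv2.imwrite('pics/st6.png',cv2.hconcat([a,b])[:,:,::-1])
print(arm.current_t())
```

```text
[0.59744703 0.27351074 0.02      ]
[0.59795528 0.27365258 0.0097436 ] [-0.14300316 -0.11331127 -0.89232987]
0.05066445120533337
0.05097065090664443 [ 0.62134411 -0.06579554  0.14999102]
[ 0.6215337  -0.06676042  0.0835534 ] [ 0.2785886   0.02750681 -0.77982228]
17.4667
```

View pics/w6.png

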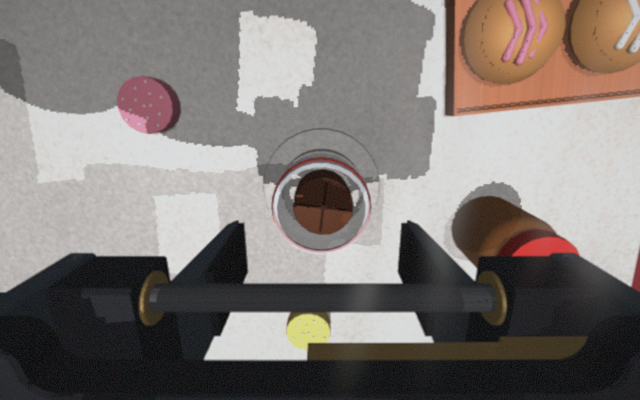

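View pics/st6.png

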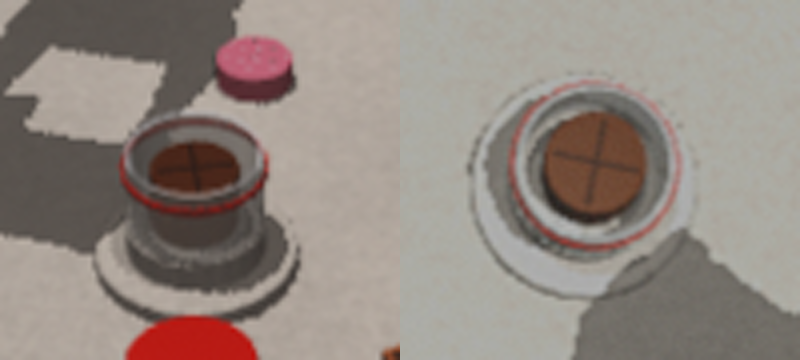

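Both views show two discs lying flat in the tube, with the top of the stack level with the red line. The gripper is clear.

```bash
python3 -c "
from rig import arm
print(arm.current_force(),arm.current_width());arm.sign_off()"
```

```text
[-0.00649622  0.16671677 -0.23160957] 0.09104256984946056
the job is handed in; nothing more can be done
```

The tube now holds two dark chocolate discs stacked flat, with the top of the stack level with the red line, and I handed the job in at about 17.5 s. I lowered each disc until its lower part was inside the tube's mouth, with the fingertips about 3 mm above the rim, and then let go.

- **Final checks:** The last scene, top and wrist pictures show the stack flat and level with the line. That level was judged by eye and matches two 20 mm discs reaching 40 mm. The gripper was open and clear, with almost no force on the tool.
- **Left alone:** I did not touch the third chocolate disc or the two biscuits.
- **Disagreement:** Positions from the top camera were about 3–4 mm off those from the wrist camera. I used the wrist camera's positions for each grasp and for the tube.

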